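Swing the tool tray one hole round and lay the clipper in it

ROBOT

A 6-joint arm with a two-finger parallel gripper is mounted at the origin on the work surface. World frame = base frame: x ahead of the robot, y to its left, z up, the work surface at z = 0. Lengths are in mm, angles in rad, forces in N, time in s.
With the tool pointing down it reaches from about 375 to 750 mm from the base axis. Payload 9 kg.
Tool frame: the origin (TCP) lies at the very end of the fingers, on their centre line; the grasp point (between the pads) lies 19 mm behind it; z points along the fingers, y is the line along which they close (so a half turn about z gives the same grasp; the last joint's range is limited). The gripper opens to 85 mm and grips with 20 to 120 N. Pads are 22 mm wide; open, the fingers measure 114 mm over their backs; the gripper's body (76 mm by 85 mm) begins 54 mm behind the grasp point. The pads swing forward as they close: fully open they stand 13 mm farther back than shut.
Start: joints at [-1.568, 0.104, 0.097, 1.564, 0, 1.353], TCP at [131.413, -585.463, 231.331] pointing down, gripper open.
Joint ranges: [-2.99, 2.99], [-0.84, 1.86], [-1.1, 1.16], [-1.84, 2.11], [-1.51, 1.56], [-3.14, 3.14]. Speed limits (rad/s): [2.22, 2.22, 2.57, 3.14, 3.14, 3.14].

INTERFACE

Orientations are given as a unit quaternion [w, x, y, z].
In Python, from plant import read_state, read_camera, hand_in gives the robot as it stands. The module is installed in compiled form; this text tells all that it offers.
- The arm moves only by the tool send_rows, never from a script. Its argument "targets" is a list that holds one entry, the list of rows, each a list of 5 numbers: the shift along the tool's x, y, z in cm, then the turn about the tool's z in rad, then the opening, from 0 (shut) to 1 (fully open). In form: [[[tx, ty, tz, roll, claw], ...]]. A call has 1 to 12 rows; each row shifts and turns the commanded pose from where the row before left it, along the tool's axes as they then stand; what a row does not reach is not made up. A row lasts 1/8 s, in which the tool goes at most 62.5 mm and 10.7 degrees, less where a joint would pass 70% of its speed; a pose out of reach is approached as far as the arm can. A call with a gripper value outside its range is refused whole. The fingers move at their own pace and stop on an object; "grip_force" is the grip in N (left out, the last holds). Time passes only in rows, so rows that do not move let the fingers close. It gives the time, the measured TCP pose, the force, the opening and the grip force at its end, in the units of the state.
- read_state(): the state, without advancing time (a new reading comes with each control period).
- read_camera(name): name is "side" or "top" or "wrist"; returns a dict with "color" (420x560x3 uint8, red, green, blue), "depth" (420x560 float32, mm along the optical axis (not along the pixel's ray), 0 where there is no reading), "fx", "fy", "cx", "cy" (pixels), "k1" (the pictures are not rectified: a ray, as slopes to the right and down, at radius r is drawn at 1 + k1 r^2 times it, then the intrinsics apply), "R" (3x3) and "t" (3): a world point X has camera coordinates R X + t. Camera axes: x right, y down, z forward; pixel columns grow to the right and rows downward; lengths in mm; the calibration is good to about 2 mm. A picture is of the moment at which its call begins.
- hand_in(): hands the job in; it is judged then, once.
The state is a dict: "time_s": time; "joint_positions": joint angles; "joint_vel": joint speeds; "effort": joint torques, N m; "tool_pos": TCP position; "ee_rot": TCP orientation; "wrist_force": force on the tool from outside, world axes, zero at the start; "wrist_torque": the same for the moment, N m; "gripper_width": finger opening in mm; "finger_force": force on a finger pad.
Only numpy, scipy, OpenCV 4.12 (cv2) and the standard library are available. Lean on these libraries where they do the work, as an engineer would, in place of code of your own. Each camera call takes 0.05 s, during which the arm holds its last target. There are 200 camera calls.

TASK

The tool tray on its swing arm is pinned straight ahead: bring it round to the side where the white clipper lies by pulling up the red knob of the sprung index pin, swinging the arm, and letting the pin drop fully home by itself in the next hole on that side. The hole strips are adjustable, so feel for that hole and do not strain the pin against its hole. With the arm locked, lay the clipper flat in the tray without dropping it, and leave the other things where they are.

Things in the scene. Friction and masses are not known exactly. Their poses are not given: they have to be found in the camera images.
- stand: Fixed bracket on the table: grey foot 130 x 120 mm and a pillar. Origin on the table top, on the pillar's upright axis about which the arm swings. x points, roughly away from the robot, where the arm points at the start; y to the left of that. Near the pillar nothing is higher than 80 mm.
- middle_hole (a point): Mouth of the middle pin hole, 100 mm from the pillar's axis in the level steel index plate (8 mm thick, top 40 mm above the table). On the same circle each side has an adjustable strip with two more holes: the next hole is 22 to 38 degrees from the middle one (each side set differently), the last one 20 degrees further. Holes 9.5 mm wide; pin 8 mm, its nose bevelled to 5 mm.
- swing_arm (a joint): Arm angle about the pillar, rad: 0 in the middle hole (play under 0.01), positive to the left (+y of the stand), stops at 1.08 each way. Stays where left; moving it takes about 3 N at the knob's radius, some 2 N more with the nose dragging on the plate. White bar 30 mm wide, top at 58 mm. On it round the pin sits a steel housing, 30 mm across, 58 to 75 mm above the table: the arm can be pushed by it.
- index_knob (a joint): Height of the sprung index pin, m: 0 fully home in a hole, about 0.010 with its nose resting on the plate, clear of the plate above that, 0.015 pulled right up. The spring pushes it down with 7 N when home, 12 N when right up. Once the knob is let go, the pin rides on the plate and drops into a hole by itself when the arm is pushed over one. More than 25 N on the pin strains it.
- knob_grip (a point): Grip point inside the red knurled knob of the index pin, on the pin's axis, 100 mm from the pillar's axis and 100 mm above the table with the pin home. The knob is a cylinder 26 mm across, 84 to 112 mm above the table with the pin home; it rises with the pin and goes round with the arm. x points along the arm, away from the pillar.
- tray_floor (a point): Centre of the inner floor of the steel tray at the end of the swing arm, 190 mm from the pillar's axis, 61 mm above the table. x along the arm, away from the pillar; y along the tray's length. Inside the tray measures 106 mm along x by 204 mm along y, with a rim 13 mm above the floor and 3 mm thick.
- clipper: White hair clipper lying flat beside the stand, left or right of it, about 0.3 kg: 170 mm long along its x axis (steel blade at +x), body 44 mm wide along y and 38 mm high, straight sides. Origin at the middle of its underside, x pointing to the blade; the blade end reaches 87 mm from it, the tail 85 mm. Loose.
- neck_brush: Steel neck brush lying on the other side of the stand from the clipper: 180 mm long along its x axis (cream bristles at +x), 66 mm wide, 26 mm high. Origin under its middle, on the table. Loose; leave it.
- canister: Clear glass canister with a steel lid and turning knob, 88 mm in diameter, 168 mm high, origin at the centre of its underside. Leave it.
- clip_dish: Small blue ceramic dish of guard clips, 92 mm in diameter, 24 mm high, origin at the centre of its underside. Leave it.
- guard_short: Purple guard comb, short teeth, about 50 x 46 x 14 mm, origin under its middle. Leave it.
- guard_medium: Purple guard comb, medium teeth, about 55 x 46 x 14 mm, origin under its middle. Leave it.
- guard_long: Purple guard comb, long teeth, about 65 x 46 x 14 mm, origin under its middle. Leave it.
Things that resemble listed ones, but are neither listed nor needed, are in the scene too. What is meant by the clipper is not black, and is the larger of those in its own colour.

How it is judged:
By the outcome, as a careful person would: the job done as asked, in the order asked, and still so for the second after the job is handed in, with the robot touching nothing.
It also fails if it takes over 67 s, if anything falls off the work surface, if the arm or the gripper's body presses on something with over 40 N, if the wrist force passes 120 N, or if a joint passes its speed limit or range.

## Working session

There is one attempt and no reset: what is moved stays moved. The work goes in short steps, Python scripts to look and compute and a tool call to move; the robot and the scene stay as the last step left them, time stands still between calls to the robot, and variables do not carry over. Pictures are saved under pics/ and viewed, at most 10 in all, crops included, and the job is handed in when it is done.

Besides the shell and the picture viewer there is one more tool, called after ">>>" as name(argument=value, ...) on one line, values as JSON. send_rows: Moves the arm, as the interface text tells. Its arguments: {"type":"object","properties":{"targets":{"type":"array","items":{"type":"array","items":{"type":"array","items":{"type":"number"}}}},"grip_force":{"type":"number"}},"required":["targets"]}

```bash
mkdir -p pics; cat > h.py <<'E'
import numpy as np, cv2
from plant import read_state, read_camera, hand_in
def shot(n,name):
    c=read_camera(n); cv2.imwrite(f'pics/{name}.png',cv2.cvtColor(c['color'],cv2.COLOR_RGB2BGR)); np.save(f'pics/{name}.npy',c,allow_pickle=True); return c
def load(name): return np.load(f'pics/{name}.npy',allow_pickle=True).item()
def rays(c,uv):
    uv=np.atleast_2d(np.float64(uv)); d=np.c_[(uv[:,0]-c['cx'])/c['fx'],(uv[:,1]-c['cy'])/c['fy']]
    s=d.copy()
    for _ in range(20): s=d/(1+c['k1']*(s**2).sum(1,keepdims=True))
    return np.c_[s,np.ones(len(s))]
def onplane(c,uv,z):
    R,t=np.array(c['R']),np.array(c['t']); o=-R.T@t; d=rays(c,uv)@R
    return o+d*((z-o[2])/d[:,2])[:,None]
def bydepth(c,uv):
    uv=np.atleast_2d(uv); R,t=np.array(c['R']),np.array(c['t'])
    z=np.array([c['depth'][int(v),int(u)] for u,v in uv]); return (rays(c,uv)*z[:,None]-t)@R
E
python3 - <<'E'
from h import *
a=shot('top','top0'); b=shot('side','side0')
for c in (a,b): print(c['fx'],c['k1'],-np.array(c['R']).T@c['t'])
s=read_state();print(s)
E
```

```text
524.120749742198 0.023946297405652236 [ 255.20326592  -20.36542918 1280.62626178]
382.9524756291229 -0.08677766697426784 [395.45969127 897.95047049 628.14044174]
{'time_s': 0.1, 'joint_positions': array([-1.56771887e+00,  1.04618929e-01,  9.65639273e-02,  1.56391580e+00,
        1.24674069e-05,  1.35308185e+00]), 'joint_vel': array([ 0.00100449, -0.00213196,  0.00304109,  0.0003699 , -0.00137488,
       -0.0002594 ]), 'effort': array([ 6.03004635e-03, -5.58210039e+01,  5.04718888e+01,  1.29789178e-02,
       -3.25850442e-04, -7.70417586e-06]), 'tool_pos': array([ 131.40511435, -585.12995295,  230.6214834 ]), 'ee_rot': array([-5.83192382e-04,  9.93912380e-01,  1.10171844e-01,  6.90985001e-05]), 'wrist_force': array([-0.25195058, -0.58054658, -0.36419001]), 'wrist_torque': array([ 0.0224803 , -0.00581533, -0.02989769]), 'finger_force': 0.0, 'gripper_width': 85.30385054447632}
```

View pics/top0.png

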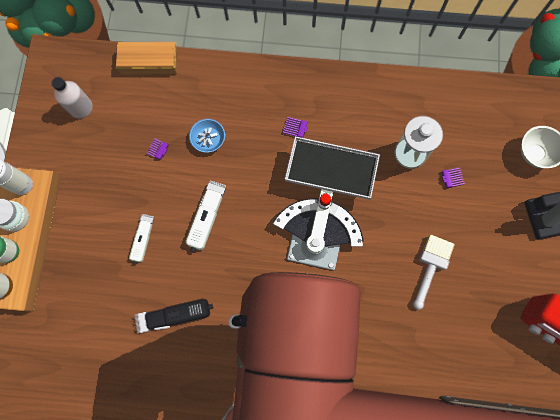

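View pics/side0.png

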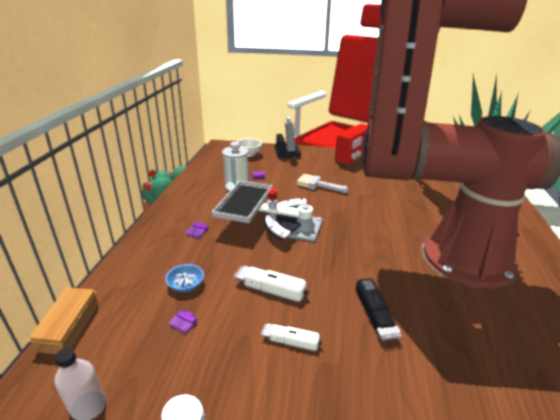

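The top view shows two white clippers, a large one at (206,216) and a small one at (141,239), plus a black one at (173,316). The large white one fits the description. The red knob is at (325,199), the pillar at (316,242) and the tray at (332,167). I'll measure these and confirm in one crop.

```bash
python3 - <<'E'
from h import *
c=load('top0'); im=c['color']; hsv=cv2.cvtColor(im,cv2.COLOR_RGB2HSV)
b=cv2.cvtColor(im,cv2.COLOR_RGB2BGR)
cv2.imwrite('pics/crop1.png',cv2.resize(b[130:280,120:390],None,fx=2.95,fy=2.95,interpolation=cv2.INTER_CUBIC))
H,S,V=cv2.split(hsv)
red=((H<6)|(H>174))&(S>180)&(V>150); m=np.zeros_like(red); m[185:215,310:340]=1
n,_,st,ce=cv2.connectedComponentsWithStats((red&m).astype(np.uint8)); i=1+st[1:,4].argmax()
k=onplane(c,ce[i],112)[0]; print('knob',ce[i],st[i],k, bydepth(c,ce[i]))
w=(S<70)&(V>120); m[:]=0; m[170:262,175:235]=1
cs,_=cv2.findContours((w&m).astype(np.uint8),cv2.RETR_EXTERNAL,cv2.CHAIN_APPROX_NONE); q=max(cs,key=cv2.contourArea)[:,0]
P=onplane(c,q,30)[:,:2].astype(np.float32); print('clip',cv2.minAreaRect(P),cv2.boxPoints(cv2.minAreaRect(P)))
print('clip z',bydepth(c,[(200,235),(206,216),(214,190)]))
# pillar top: depth
print('pillar',bydepth(c,[(316,242),(312,245)]))
g=[(292,139),(378,153),(371,197),(286,181)]
print('tray',onplane(c,g,74),onplane(c,g,74).mean(0))
E
```

```text
knob [325.50666667 198.06666667] [321 193  10  11  75] [563.24385913 -73.574923   112.        ] [[562.87885727 -73.51187428 113.38472256]]
clip ((517.8428955078125, 210.862060546875), (48.249393463134766, 170.78404235839844), 77.21067810058594) [[429.229   206.23883]
 [595.776   168.43292]
 [606.4568  215.48529]
 [439.9098  253.2912 ]]
clip z [[463.46395652 216.90427857  39.10396543]
 [511.71034368 208.86372901  37.00056507]
 [582.07351463 199.97548206  23.29615138]]
pillar [[ 464.87918017  -61.10845345   79.38271251]
 [ 255.20326592  -20.36542918 1280.62626178]]
tray [[ 714.14678851   17.39662595   74.        ]
 [ 697.05442407 -193.12679823   74.        ]
 [ 585.65968738 -182.5987793    74.        ]
 [ 606.74712461   22.08104763   74.        ]] [650.90200614 -84.06197599  74.        ]
```

View pics/crop1.png

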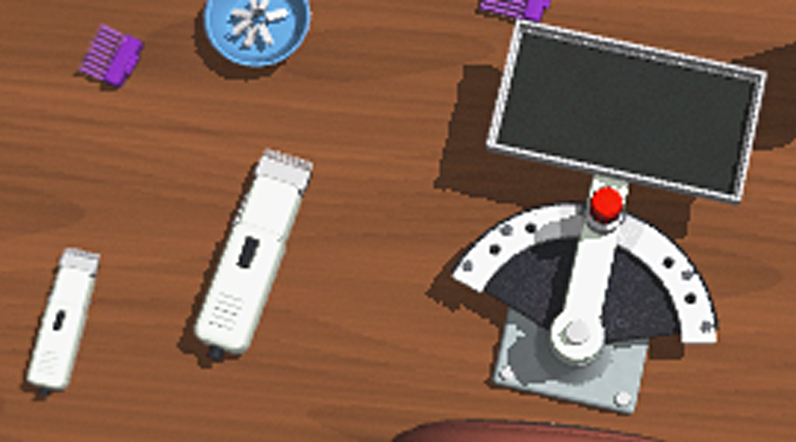

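The crop confirms it: the large white clipper is at crop (250,250), on the left, and the small one is at (63,320). The left strip's holes are the black dots at crop (530,228) and (494,250); the grey dots are bolts. Turning the tool to the knob orientation (half-turn variant).

>>> send_rows(targets=[[[0, 0, 0, -0.187, 1], [0, 0, 0, -0.187, 1], [0, 0, 0, -0.187, 1], [0, 0, 0, -0.187, 1], [0, 0, 0, -0.187, 1], [0, 0, 0, -0.187, 1], [0, 0, 0, -0.187, 1], [0, 0, 0, -0.187, 1], [0, 0, 0, -0.187, 1], [0, 0, 0, -0.187, 1], [0, 0, 0, -0.187, 1], [0, 0, 0, -0.187, 1]]], grip_force=40)

```text
time_s: 1.6
tool_pos: [131.4, -585.2, 230.8]
ee_rot: [-0.0, 0.329, 0.944, 0.0]
wrist_force: [0.0, 0.2, -0.6]
gripper_width: 85.3
finger_force: 0.0
```

```bash
cat >> h.py <<'E'
def pose():
    s=read_state(); w,x,y,z=s['ee_rot']; return s, np.array(s['tool_pos']), 2*np.arctan2(y,x)
def totool(d,phi): # world xy delta mm -> tool cm
    return np.round([(d[0]*np.cos(phi)+d[1]*np.sin(phi))/10,(d[0]*np.sin(phi)-d[1]*np.cos(phi))/10],2)
E
python3 - <<'E'
from h import *
c=load('top0')
k=onplane(c,[(325.5,198.07)],112)[0,:2]; p=np.array([464,-61.5])
H=np.array([(530,228),(494,250),(668,262),(690,298)])/2.95+[120,130]-0.3
P=onplane(c,H,40)[:,:2]; a0=np.arctan2(*(k-p)[::-1])
for q in P: d=q-p; print(np.hypot(*d),np.degrees(np.arctan2(d[1],d[0])-a0))
s,T,phi=pose(); print(T,phi,a0,s['joint_positions'])
E
```

```text
101.28266903030514 34.119476712528
101.18602641949576 54.045400137221755
99.54029629044598 -36.90019271413383
98.86478908588865 -56.999165309186864
[ 131.40153256 -585.24448119  230.84890924] 2.470965830967333 -0.12093974204999013 [-1.56770767e+00  1.04442757e-01  9.67897101e-02  1.56388431e+00
 -2.21171077e-05 -8.97080844e-01]
```

>>> send_rows(targets=[[[0, 0, 0, -0.183, 1], [0, 0, 0, -0.183, 1], [0, 0, 0, -0.184, 1], [-3.06, 4.67, 0, 0, 1], [-3.06, 4.67, 0, 0, 1], [-3.06, 4.67, 0, 0, 1], [-3.06, 4.67, 0, 0, 1], [-3.06, 4.67, 0, 0, 1], [-3.06, 4.67, 0, 0, 1], [-3.06, 4.67, 0, 0, 1], [-3.06, 4.67, 0, 0, 1], [-3.06, 4.67, 0, 0, 1]]])

```text
time_s: 3.1
tool_pos: [458.6, -201.7, 231.1]
ee_rot: [-0.0, 0.063, 0.998, -0.0]
wrist_force: [0.2, -1.3, -0.5]
gripper_width: 85.4
finger_force: 0.0
```

>>> send_rows(targets=[[[-3.06, 4.67, 0, 0, 1], [-3.06, 4.67, 0, 0, 1], [-3.06, 4.67, 0, 0, 1], [0, 0, 0, 0, 1]]])

```text
time_s: 3.6
tool_pos: [567.6, -73.0, 230.2]
ee_rot: [-0.001, 0.061, 0.998, 0.0]
wrist_force: [-0.1, 0.4, 1.2]
gripper_width: 85.4
finger_force: 0.0
```

```bash
python3 - <<'E'
from h import *
c=shot('wrist','w1'); s,T,phi=pose(); print(T,phi,s['joint_positions'])
hsv=cv2.cvtColor(c['color'],cv2.COLOR_RGB2HSV);H,S,V=cv2.split(hsv)
m=(((H<6)|(H>174))&(S>150)&(V>90)).astype(np.uint8)
n,_,st,ce=cv2.connectedComponentsWithStats(m)
for i in range(1,n):
    if st[i,4]>100: print(st[i],ce[i],onplane(c,ce[i],112)[0],bydepth(c,ce[i])[0])
E
```

```text
[566.80623166 -74.54946221 230.45538209] 3.017788404827143 [-3.59350445e-01  1.91915794e-02  7.60192734e-03  1.56065498e+00
 -2.01222588e-04 -2.35546051e-01]
```

View pics/w1.png

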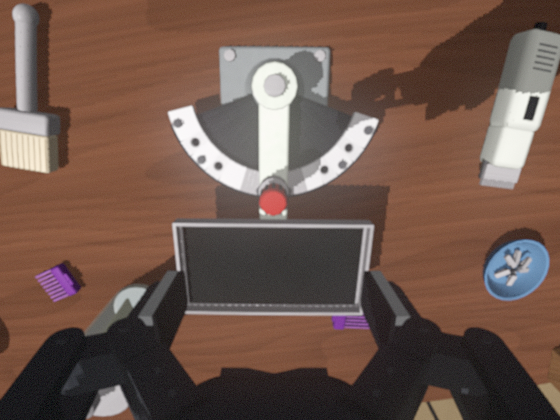

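The wrist view shows the knob at (273,202), the pillar at (274,85), the tray below it, the clipper at upper right (525,100) and the left-strip holes near (325,169)–(350,146). My red threshold missed the shaded knob, so I'm loosening it.

```bash
python3 - <<'E'
from h import *
c=load('w1'); s,T,phi=pose()
print(c['color'][202,273],c['color'][164,341],c['color'][169,325],c['color'][146,350],c['color'][129,368])
r=c['color'].astype(int); m=((r[...,0]>90)&(r[...,1]<0.4*r[...,0])&(r[...,2]<0.4*r[...,0])); m[:185]=0;m[216:]=0;m[:,:250]=0;m[:,300:]=0
q=cv2.findContours(m.astype(np.uint8),0,1)[0]; q=max(q,key=cv2.contourArea)[:,0]
print(q.min(0),q.max(0))
uv=[(273,202)]; (u,v),rad=cv2.minEnclosingCircle(q);print(u,v,rad)
k=bydepth(c,[(273,199),(273,202),(273,206)]);print(k)
k=onplane(c,[(u,v)],110)[0];print(k)
pil=bydepth(c,[(275,85)]);print(pil)
gray=cv2.cvtColor(c['color'],cv2.COLOR_RGB2GRAY)
p=pil[0,:2]; a0=np.arctan2(k[1]-p[1],k[0]-p[0]); print('r',np.hypot(*(k[:2]-p)),a0)
for u,v in [(325,169),(341,164),(350,146),(368,129)]:
    w=gray[v-6:v+7,u-6:u+7]; th=w.min()+40; yy,xx=np.nonzero(w<th); cc=(u-6+xx.mean(),v-6+yy.mean())
    P=onplane(c,cc,40)[0,:2]-p; print(cc,len(xx),w.min(),np.hypot(*P),np.degrees(np.arctan2(P[1],P[0])-a0))
E
```

```text
[212  95  90] [123 123 126] [87 85 86] [93 90 91] [121 119 123]
[279 210] [280 211]
279.5 210.5 0.7072067856788635
[[561.52461136 -72.26102782 112.45651643]
 [564.31243136 -72.60513188 112.26190713]
 [567.78218319 -73.03244294 112.91606703]]
[573.5934204  -67.86379422 110.        ]
[[466.17580648 -58.75147935  81.46938057]]
r 107.80342324086762 -0.0846281187673247
(np.float64(323.7586206896552), np.float64(169.24137931034483)) 29 80 98.89177607417601 30.680495416380293
(np.float64(342.7894736842105), np.float64(165.0)) 38 99 107.92740549354248 41.291605440304586
(np.float64(348.0740740740741), np.float64(147.40740740740742)) 27 78 98.54849632791672 50.81255877939586
(np.float64(369.4), np.float64(130.54285714285714)) 35 85 108.45564138030254 65.34397903436616
```

```bash
python3 - <<'E'
from h import *
c=load('w1'); s,T,phi=pose()
r=c['color'].astype(int); m=((r[...,0]-r[...,1]>75)&(c['depth']<c['depth'][202,273]+5)); w=np.zeros_like(m); w[180:222,250:300]=1
q=max(cv2.findContours((m&w).astype(np.uint8),0,1)[0],key=cv2.contourArea)[:,0]
(u,v),rad=cv2.minEnclosingCircle(q);print(u,v,rad)
k=onplane(c,[(u,v),(u-rad,v),(u+rad,v)],112);print(k, np.hypot(*(k[1]-k[2])[:2]))
print(T,phi,totool(k[0]-T,phi))
E
```

```text
272.2735900878906 202.12893676757812 13.302228927612305
[[564.42868035 -73.26705729 112.        ]
 [562.99146586 -84.94454692 112.        ]
 [565.86391678 -61.58916498 112.        ]] 23.53135864634053
[566.80623166 -74.54946221 230.45538209] 3.017788404827143 [0.25 0.1 ]
```

>>> send_rows(targets=[[[0.3, 0.1, 4, 0, 1], [0, 0, 4, 0, 1], [0, 0, 4, 0, 0.6], [0, 0, 2.7, 0, 0.45], [0, 0, 0, 0, 0.4], [0, 0, 0, 0, 0.4], [0, 0, 0, 0, 0.38]]], grip_force=30)

```text
time_s: 4.53
tool_pos: [564.6, -75.3, 86.1]
ee_rot: [0.001, 0.064, 0.998, -0.0]
wrist_force: [0.6, -0.3, 0.2]
gripper_width: 32.4
finger_force: 0.0
```

>>> send_rows(targets=[[[0, 0, 0, 0, 0.35], [0, 0, 0, 0, 0.33], [0, 0, 0, 0, 0.31], [0, 0, 0, 0, 0.31]]])

```text
time_s: 5.03
tool_pos: [564.3, -74.0, 85.0]
ee_rot: [0.001, 0.063, 0.998, 0.001]
wrist_force: [1.3, 5.7, 4.2]
gripper_width: 26.4
finger_force: 2.6
```

>>> send_rows(targets=[[[0, 0.06, 0, 0, 0.31], [0, 0, 0, 0, 0.3], [0, 0, 0, 0, 0.27], [0, 0, 0, 0, 0.2], [0, 0, 0, 0, 0.2]]], grip_force=40)

```text
time_s: 5.65
tool_pos: [564.2, -73.5, 84.9]
ee_rot: [0.001, 0.063, 0.998, 0.0]
wrist_force: [1.3, 5.5, 5.8]
gripper_width: 24.6
finger_force: 38.9
```

>>> send_rows(targets=[[[0, 0.03, -0.3, 0, 0.2], [0, 0, -0.4, 0, 0.2], [0, 0, -0.4, 0, 0.2], [0, 0, -0.2, 0, 0.2], [0, 0, 0, 0, 0.2]]], grip_force=60)

```text
time_s: 6.28
tool_pos: [563.9, -73.5, 95.8]
ee_rot: [-0.0, 0.063, 0.998, 0.0]
wrist_force: [7.8, 1.7, -10.6]
gripper_width: 23.9
finger_force: 59.4
```

>>> send_rows(targets=[[[-0.05, 0, -0.2, 0, 0.2], [0, 0, 0, 0, 0.2]]])

```text
time_s: 6.52
tool_pos: [563.9, -73.5, 97.4]
ee_rot: [-0.001, 0.063, 0.998, 0.0]
wrist_force: [6.3, 1.5, -11.2]
gripper_width: 23.9
finger_force: 59.4
```

>>> send_rows(targets=[[[0.03, 0.8, 0, -0.08, 0.2], [0.03, 0.8, 0, -0.08, 0.2], [0, 0, 0, 0, 0.2]]])

```text
time_s: 6.9
tool_pos: [564.8, -57.1, 97.4]
ee_rot: [-0.001, -0.017, 1.0, 0.001]
wrist_force: [7.1, 3.1, -12.1]
gripper_width: 23.7
finger_force: 59.8
```

```bash
python3 - <<'E'
from h import *
s,T,phi=pose(); p=np.array([464.7,-61.2]); print(T,phi,s['wrist_force'],s['wrist_torque'],np.hypot(*(T[:2]-p)),np.arctan2(*(T[:2]-p)[::-1]))
E
```

```text
[564.77675752 -57.05515154  97.39153239] 3.1765093926576715 [  7.13466291   3.09165934 -12.07149407] [ 0.58553943 -1.41603254  0.13786503] 100.16255370648302 0.04139303724164868
```

>>> send_rows(targets=[[[0.036, 0.85, 0, -0.085, 0.2], [0.036, 0.85, 0, -0.085, 0.2], [0.036, 0.85, 0, -0.085, 0.2], [0.036, 0.85, 0, -0.085, 0.2], [0, 0, 0, 0, 0.2]]])

```text
time_s: 7.52
tool_pos: [558.0, -23.6, 97.6]
ee_rot: [-0.0, -0.187, 0.982, 0.001]
wrist_force: [8.1, 3.6, -11.9]
gripper_width: 23.7
finger_force: 60.1
```

```bash
python3 - <<'E'
from h import *
s,T,phi=pose(); p=np.array([464.7,-61.2]); print(T,phi,s['wrist_force'],s['wrist_torque'],np.hypot(*(T[:2]-p)),np.arctan2(*(T[:2]-p)[::-1]))
E
```

```text
[558.03019188 -23.64692694  97.5682176 ] 3.5170465610238026 [  8.09576619   3.61780037 -11.88375203] [ 0.86083656 -1.4683488   0.24152722] 100.60197817955017 0.3825459996889035
```

>>> send_rows(targets=[[[0, 0, 0.3, 0, 0.2], [0, 0, 0, 0, 0.3], [0, 0, 0, 0, 0.48], [0, 0, 0, 0, 0.48], [0, 0, 0, 0, 0.48], [0, 0, 1, 0, 0.48], [0, 0, 1, 0, 0.48], [0, 0, 0.8, 0, 0.48], [0, 0, 0, 0, 0.48]]])

```text
time_s: 8.65
tool_pos: [557.5, -24.4, 67.1]
ee_rot: [-0.001, -0.186, 0.983, 0.0]
wrist_force: [0.5, -0.6, -0.5]
gripper_width: 40.8
finger_force: 0.0
```

```bash
python3 - <<'E'
from h import *
s,T,phi=pose(); p=np.array([464.7,-61.2]); print(T,phi,s['gripper_width'],s['wrist_force'],np.hypot(*(T[:2]-p)),np.arctan2(*(T[:2]-p)[::-1]))
c=shot('side','s2'); cv2.imwrite('pics/s2c.png',cv2.resize(cv2.cvtColor(c['color'],cv2.COLOR_RGB2BGR)[120:260,180:380],None,fx=4,fy=4,interpolation=cv2.INTER_CUBIC))
E
```

```text
[557.52583462 -24.43677958  67.1304667 ] 3.514824393961957 40.814315615747894 [ 0.54475509 -0.62928205 -0.52200662] 99.84072289467605 0.37709237012034635
```

View pics/s2c.png

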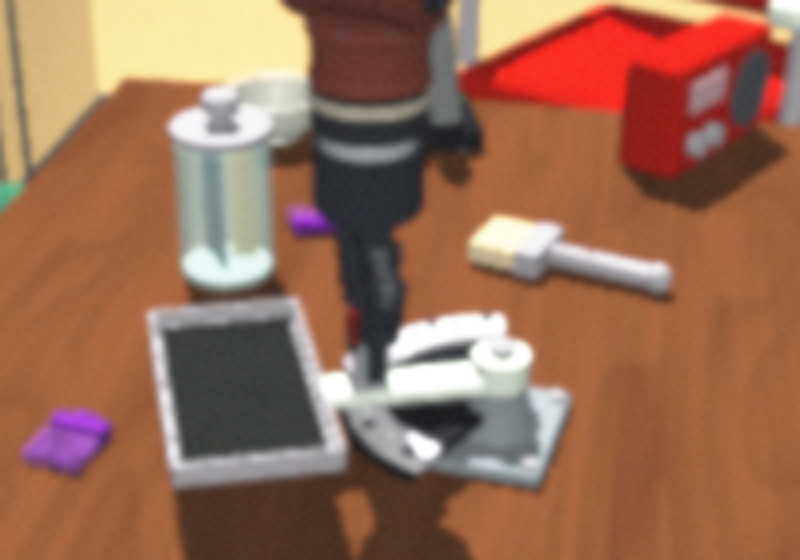

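The side view shows the arm swung left, fingers caging the housing at crop (370,370) and the tray clear of everything. Now feeling for the hole.

>>> send_rows(targets=[[[0, 0.3, 0, -0.03, 0.48], [0, 0.2, 0, -0.02, 0.48], [0, 0.15, 0, -0.015, 0.48], [0, 0.15, 0, -0.015, 0.48], [0, 0.1, 0, -0.01, 0.48]]])

```text
time_s: 9.32
tool_pos: [555.3, -18.0, 68.6]
ee_rot: [0.0, -0.229, 0.973, -0.002]
wrist_force: [2.0, -7.1, -1.5]
gripper_width: 41.1
finger_force: 3.6
```

>>> send_rows(targets=[[[0, 0.1, 0, -0.01, 0.48], [0, 0.1, 0, -0.01, 0.48]]])

```text
time_s: 9.57
tool_pos: [554.4, -15.9, 68.6]
ee_rot: [0.0, -0.239, 0.971, -0.001]
wrist_force: [1.7, -4.2, -1.1]
gripper_width: 41.1
finger_force: 2.3
```

>>> send_rows(targets=[[[0, 0.1, 0, -0.01, 0.48], [0, 0, 0, 0, 0.48]]])

```text
time_s: 9.82
tool_pos: [553.7, -14.2, 68.6]
ee_rot: [0.0, -0.244, 0.97, -0.001]
wrist_force: [1.3, -4.5, 1.0]
gripper_width: 41.1
finger_force: 2.4
```

>>> send_rows(targets=[[[0, 0.1, 0, -0.01, 0.48], [0, 0.07, 0, -0.007, 0.48]]])

```text
time_s: 10.07
tool_pos: [552.9, -12.9, 68.6]
ee_rot: [0.0, -0.252, 0.968, -0.001]
wrist_force: [1.7, -6.1, -0.9]
gripper_width: 41.0
finger_force: 3.2
```

>>> send_rows(targets=[[[0, 0.07, 0, -0.007, 0.48], [0, 0, 0, 0, 0.48]]])

```text
time_s: 10.32
tool_pos: [552.0, -11.2, 68.2]
ee_rot: [-0.0, -0.256, 0.967, 0.0]
wrist_force: [-0.9, -1.1, 0.7]
gripper_width: 40.9
finger_force: 0.3
```

```bash
python3 - <<'E'
from h import *
def redz(c):
    r=c['color'].astype(int); m=(r[...,0]-r[...,1]>70)&(r[...,2]<0.6*r[...,0])&(c['depth']>0)
    yy,xx=np.nonzero(m); P=bydepth(c,np.c_[xx,yy]); k=np.hypot(P[:,0]-552,P[:,1]+11)<35
    P=P[k]; print(len(P), P.size and (np.percentile(P,[2,50,90,98],axis=0)))
redz(shot('wrist','w3')); redz(shot('side','s3'))
print(read_state()['wrist_force'])
E
```

```text
674 [[547.37783794 -26.39931993 110.81615176]
 [557.03393845 -15.29982118 112.20285108]
 [563.06618208  -8.36984059 112.89284264]
 [565.12821189  -6.24880449 113.36023911]]
16 [[552.95680999 -16.74759978 104.82682368]
 [561.96153559  -4.66794718 110.13496283]
 [565.30298951  13.75243505 120.77592832]
 [566.3990838   16.03657235 124.80669098]]
[-0.66337639  0.29589337  0.81799381]
```

The knob top is at 112.2 mm, the same as at the start when the pin was home, so the pin is seated at about 33–34°. Centring the cage and lifting off.

>>> send_rows(targets=[[[0, -0.4, 0, 0, 0.48], [0, 0, 0, 0, 0.52], [0, 0, -2, 0, 0.52], [0, 0, -5, 0, 0.6], [0, 0, -5, 0, 1], [0, 0, -4, 0, 1], [0, 0, 0, 0, 1]]])

```text
time_s: 11.3
tool_pos: [555.9, -15.5, 233.7]
ee_rot: [0.003, -0.256, 0.967, -0.002]
wrist_force: [0.1, -0.2, -0.9]
gripper_width: 85.3
finger_force: 0.0
```

```bash
python3 - <<'E'
from h import *
s,T,phi=pose(); print(T,phi,s['wrist_force']); print(totool(np.array([518,211])-T[:2],phi), 'roll', phi%(2*np.pi)-(np.pi-0.223))
E
```

```text
[555.93239955 -15.50078544 233.65307473] 3.65882780102705 [ 0.1490576  -0.23200122 -0.89751669]
[-7.9  21.56] roll 0.7402351474372568
```

>>> send_rows(targets=[[[-1.97, 5.39, 0, 0, 1], [-1.97, 5.39, 0, 0, 1], [-1.97, 5.39, 0, 0, 1], [-1.99, 5.39, 0, 0, 1], [0, 0, 0, 0.185, 1], [0, 0, 0, 0.185, 1], [0, 0, 0, 0.185, 1], [0, 0, 0, 0.185, 1], [0, 0, 0, 0, 1]]])

```text
time_s: 12.42
tool_pos: [515.9, 211.4, 228.2]
ee_rot: [-0.0, 0.111, 0.994, -0.0]
wrist_force: [-0.2, -0.3, -0.9]
gripper_width: 85.1
finger_force: 0.0
```

```bash
python3 - <<'E'
from h import *
c=shot('wrist','w4'); s,T,phi=pose()
hsv=cv2.cvtColor(c['color'],cv2.COLOR_RGB2HSV);H,S,V=cv2.split(hsv)
P=onplane(c,[(u,v) for v in range(420) for u in range(560)],0)
z=bydepth(c,[(u,v) for v in range(420) for u in range(560)]).reshape(420,560,3)
m=((S<80)&(z[...,2]>26)&(z[...,2]<48)&(c['depth']>0)&(np.hypot(z[...,0]-518,z[...,1]-211)<110)).astype(np.uint8)
n,l,st,ce=cv2.connectedComponentsWithStats(m); i=1+st[1:,4].argmax(); q=z[l==i]
r=cv2.minAreaRect(q[:,:2].astype(np.float32)); print(st[i],r,cv2.boxPoints(r),np.median(q[:,2]))
mu=q[:,:2].mean(0); d=np.linalg.svd(q[:,:2]-mu,full_matrices=False)[2][0]; print(mu,np.arctan2(d[1],d[0]))
print(T,phi,s['joint_positions'])
E
```

```text
[ 256  107   42  142 4995] ((514.640380859375, 214.42001342773438), (44.22932434082031, 164.50120544433594), 76.74562072753906) [[429.51047 211.75244]
 [589.62964 174.03647]
 [599.77026 217.08759]
 [439.65112 254.80356]] 36.9763025623986
[503.62867949 217.03988444] -0.22930849314313548
[515.97363119 211.36611642 228.18454282] 2.9228889172787 [ 1.54245961e-01 -2.56288004e-02 -4.12502392e-02  1.55558772e+00
 -4.92329371e-05  3.72949708e-01]
```

View pics/w4.png

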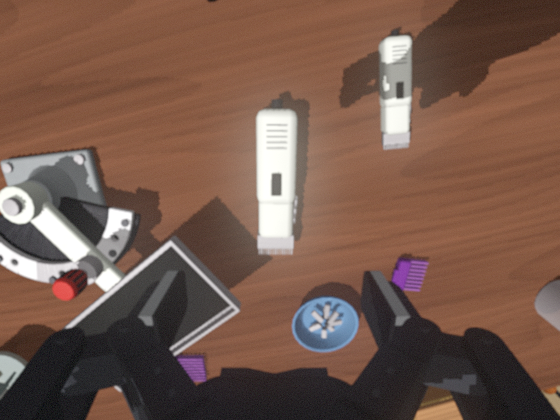

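The wrist view shows the clipper (256–298, 107–255) under the tool with its blade at the lower end, the small one at (397,90), and the pinned arm and tray at left. Grasping.

>>> send_rows(targets=[[[0, 0.13, 5.5, 0, 1], [0, 0, 5.5, 0, 1], [0, 0, 5.5, 0, 1], [0, 0, 4, 0, 1], [0, 0, 1.2, 0, 0.8], [0, 0, 0, 0, 0.6], [0, 0, 0, 0, 0.5], [0, 0, 0, 0, 0.4], [0, 0, 0, 0, 0.4], [0, 0, 0, 0, 0.4]]], grip_force=40)

```text
time_s: 13.72
tool_pos: [517.9, 212.9, 13.2]
ee_rot: [0.001, 0.111, 0.994, 0.0]
wrist_force: [-1.3, -0.6, 7.4]
gripper_width: 43.5
finger_force: 44.2
```

>>> send_rows(targets=[[[0, 0, -1.5, 0, 0.4], [0, 0, -3.5, 0, 0.4], [0, 0, -4, 0, 0.4], [0, 0, -4, 0, 0.4], [0, 0, -1, 0, 0.4], [0, 0, 0, 0, 0.4]]], grip_force=50)

```text
time_s: 14.48
tool_pos: [516.7, 212.7, 151.5]
ee_rot: [0.0, 0.111, 0.994, 0.0]
wrist_force: [-0.5, -0.4, -3.7]
gripper_width: 42.9
finger_force: 52.3
```

>>> send_rows(targets=[[[-2, -2, 0, 0, 0.4], [-3.4, -3.5, 0, 0, 0.4], [-3.4, -3.5, 0, 0, 0.4], [-3.4, -3.5, 0, 0, 0.4], [-2.27, -2.39, 0, 0, 0.4], [-1, -1, 0, 0, 0.4], [0, 0, 0, 0.17, 0.4], [0, 0, 0, 0.18, 0.4], [0, 0, 0, 0.18, 0.4], [0, 0, 0, 0.18, 0.4], [0, 0, 0, 0.17, 0.4], [0, 0, 0, 0, 0.4]]])

```text
time_s: 15.98
tool_pos: [631.4, 24.3, 150.1]
ee_rot: [-0.001, 0.523, 0.852, -0.0]
wrist_force: [0.8, -0.1, -2.4]
gripper_width: 43.1
finger_force: 52.1
```

```bash
python3 - <<'E'
from h import *
c=shot('wrist','w5'); s,T,phi=pose(); print(T,phi,s['gripper_width'],s['wrist_force'])
a=phi-np.pi/2; print('arm dir if aligned',a)
E
```

```text
[631.58530917  24.1892482  150.30063584] 2.043205209881843 43.15875003908743 [ 0.34748018 -0.69520449 -2.03453176]
arm dir if aligned 0.4724088830869464
```

View pics/w5.png

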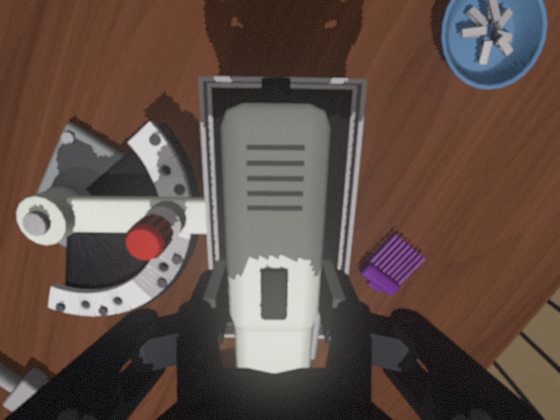

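The clipper is aligned over the tray. The tray's far rim corners are at (201,78) and (366,80), with the clipper tail at (276,103). Checking the centring by casting the rim points.

```bash
python3 - <<'E'
from h import *
c=load('w5'); s,T,phi=pose(); q=onplane(c,[(201,78),(366,80)],74)[:,:2]; print(q,np.hypot(*(q[0]-q[1])))
d=(q[1]-q[0])/np.hypot(*(q[1]-q[0])); print('arm dir',np.arctan2(d[1],d[0]))
n=np.array([d[1],-d[0]]); ctr=q.mean(0)+n*105; print(ctr, totool(ctr-T[:2],phi))
p=onplane(c,[(276,103)],137+15)[0,:2]; print('tail dist',(p-T[:2])@n)
E
```

```text
[[542.53760709  93.74527356]
 [640.88130876 142.49664162]] 109.76419974711933
arm dir 0.46022124628762706
[638.34482409  24.04576095] [-0.32  0.6 ]
tail dist -84.44946668505105
```

>>> send_rows(targets=[[[-0.16, 0.31, 2, 0.01, 0.4], [0, 0, 2.5, 0, 0.4], [0, 0, 1.8, 0, 0.4], [0, 0, 0.7, 0, 0.4], [0, 0, 0.2, 0, 0.4], [0, 0, 0.1, 0, 0.4], [0, 0, 0, 0, 0.4]]])

```text
time_s: 16.9
tool_pos: [636.2, 23.4, 79.1]
ee_rot: [0.001, 0.528, 0.849, 0.0]
wrist_force: [-0.3, -0.1, -2.0]
gripper_width: 43.0
finger_force: 52.3
```

>>> send_rows(targets=[[[0, 0, 0.1, 0, 0.4], [0, 0, 0.1, 0, 0.4], [0, 0, 0, 0, 0.4]]])

```text
time_s: 17.27
tool_pos: [635.7, 23.5, 76.2]
ee_rot: [-0.0, 0.528, 0.849, -0.0]
wrist_force: [0.6, -0.5, -2.6]
gripper_width: 43.4
finger_force: 52.3
```

>>> send_rows(targets=[[[0, 0, 0.1, 0, 0.4], [0, 0, 0.1, 0, 0.4], [0, 0, 0, 0, 0.4]]])

```text
time_s: 17.65
tool_pos: [635.7, 23.5, 74.3]
ee_rot: [0.0, 0.528, 0.849, -0.0]
wrist_force: [0.1, 0.4, -1.6]
gripper_width: 42.8
finger_force: 52.3
```

>>> send_rows(targets=[[[0, 0, 0.1, 0, 0.4], [0, 0, 0, 0, 0.4]]])

```text
time_s: 17.9
tool_pos: [635.9, 23.3, 74.2]
ee_rot: [0.0, 0.528, 0.849, -0.0]
wrist_force: [-3.8, 0.4, 5.3]
gripper_width: 42.8
finger_force: 53.1
```

>>> send_rows(targets=[[[0, 0, 0.05, 0, 0.4], [0, 0, 0, 0, 0.4]]])

```text
time_s: 18.15
tool_pos: [635.9, 23.3, 74.2]
ee_rot: [0.0, 0.528, 0.849, -0.0]
wrist_force: [-5.6, -0.2, 8.7]
gripper_width: 42.9
finger_force: 53.7
```

The clipper is resting on the floor (contact force rising, z as expected). Releasing and lifting.

>>> send_rows(targets=[[[0, 0, -0.05, 0, 0.5], [0, 0, 0, 0, 0.53], [0, 0, 0, 0, 0.6], [0, 0, 0, 0, 0.65], [0, 0, 0, 0, 0.68], [0, 0, 0, 0, 0.68], [0, 0, -2, 0, 0.68], [0, 0, -5, 0, 0.68], [0, 0, -5, 0, 0.68], [0, 0, -4, 0, 0.8], [0, 0, 0, 0, 0.8]]], grip_force=20)

```text
time_s: 19.52
tool_pos: [637.6, 23.2, 239.2]
ee_rot: [0.004, 0.528, 0.849, 0.001]
wrist_force: [0.3, 0.6, -0.6]
gripper_width: 68.0
finger_force: 0.0
```

```bash
python3 - <<'E'
from h import *
c=shot('wrist','w6'); s,T,phi=pose(); print(T,s['gripper_width'],s['wrist_force'])
print('clipper top',bydepth(c,[(276,130),(276,170),(276,215)])[:,2])
r=c['color'].astype(int); m=(r[...,0]-r[...,1]>70)&(r[...,2]<0.6*r[...,0])&(c['depth']>0)
yy,xx=np.nonzero(m); P=bydepth(c,np.c_[xx,yy]); P=P[(np.hypot(P[:,0]-554,P[:,1]+16)<30)&(P[:,2]>80)]; print(len(P),np.percentile(P,[50,95],axis=0))
E
```

```text
[636.78341813  23.29531034 236.35708818] 68.83330976051153 [-0.67502669  0.57914464  0.09882711]
clipper top [99.49070967 99.78400538 93.81638593]
461 [[556.41186462 -14.78165342 112.18209132]
 [565.87833329  -5.93077861 113.31923611]]
```

View pics/w6.png

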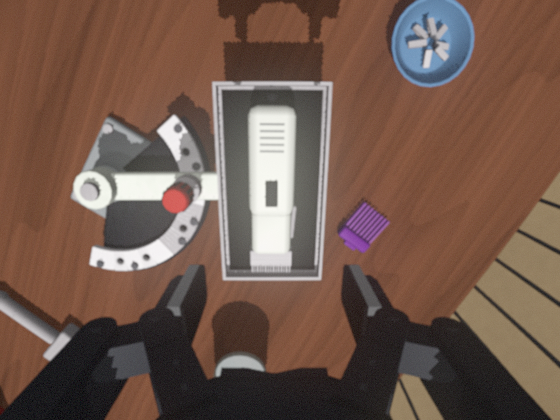

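The clipper lies flat inside the tray rims at (272,188), its top at about 99 mm as expected. The knob is at (177,197) with its top at 112 mm, so the pin is home. Nothing is touching the robot, so I'm handing in.

```bash
python3 -c "
from plant import hand_in
print(hand_in())"
```

```text
the job is handed in; nothing more can be done
None
```

The arm is pinned in the next hole on the left (about 34°, pin fully home), the white clipper lies flat in the tray, and the job was handed in at about 19.6 s of the 67 s; the judge's verdict was not shown.

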